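# Load the label printer's ribbon cartridge and snap the locking lever shut

## Task

Load the ribbon cartridge lying on the desk into the label printer: lay it nose first in the open bay and slide it fully home, until the spring catch clicks behind its nose. Then flip the printer's locking lever over its high point so that it snaps down flat. Leave the other things on the desk where they are.

Things in the scene. Friction and masses are not known exactly. Their poses are not given: they have to be found in the camera images.
- printer: grey desktop label printer, 270 mm deep (x), 240 mm wide (y), fixed to the desk; origin at the centre of its underside, its +x runs from its front to its back. Left half (+y): open-topped cartridge bay, a channel along x. Right half: locking lever. Rear housing (x 90 to 135 mm) 105 mm high.
- bay_home (a point): point on the bay floor (25 mm above the desk) below the cartridge's origin when that is fully home against the end stop; axes as the printer's, at printer (30, 60, 25) mm. The channel's side walls stand 18 mm above its floor; around here it is 56 mm wide, end stop 60 mm further in +x.
- bay_load (a point): point on the bay floor 90 mm in front (-x) of bay_home, in the open front of the channel, 64 mm wide (printer x -130 to 0 mm, then tapering to 56 mm over 24 mm). A cartridge laid with its origin here touches neither taper nor catch and slides straight in along +x.
- bar (a point): middle of the underside of the steel hold-down bar across the far end of the bay (16 mm in x, 10 mm thick), 45 mm further in than bay_home. It is 81 mm above the desk with the lever open, 67 mm with it shut; the nose goes under it. Guide posts beside the bay are 100 mm high.
- cartridge: black ribbon cartridge, 120 long (x) x 52 wide x 38 mm high, 0.25 kg; origin at the centre of its underside, +x to its nose. Waist 34 mm wide at x -5 to 25, nose x 25 to 60 (pale label on top), tail x -60 to -5. On top a grip rib 22 mm wide (y), x -50 to 10, 38 to 68 mm above the underside. Goes in nose first, flat, its +x along the printer's.
- catch (a joint): spring catch (m) in the bay's left (+y) wall, a steel wedge at printer x 30 to 52 mm, top 53 mm above the desk: 0 = sprung out into the bay, up to 0.011 = pushed aside. The nose pushes it about 6 mm aside (push of 3 to 10 N) and it springs back to 0 into the waist, behind the nose, in the last 2 to 3 mm before home.
- lever (a joint): locking lever (rad): 0 = open, upright and leaning 13 degrees to the printer's front; 1.8 = shut, flat, pointing to its back (+x). A spring cam resists: it takes about 9 N at the handle, fading to none at the high point near 1.0. Past 1.1 it snaps to 1.8 by itself and stays; let go below 0.85 it springs open (between, it may hang).
- lever_hinge (a point): the lever's hinge axis (along the printer's y), at printer (-30, -80, 75) mm. Two cheeks beside it, 92 mm high; the deck below the shut lever is 52 mm above the desk.
- lever_pad (a point): middle of the lever's black handle, 85 mm from the hinge. The lever is a flat steel bar 20 mm wide (along the hinge axis) and 12 mm thick, 105 mm long in all, ending in the handle, 34 mm long, 32 mm wide, 14 mm thick.
- label_roll: roll of paper labels lying flat, a ring 90 mm across, 50 mm high; bystander, loose; origin at the centre of its underside
- stapler: desk stapler, 140 mm long, 36 mm wide, 60 mm high; bystander, loose; origin at the centre of its underside
- note_block: block of note paper 90 x 90 x 35 mm; bystander, loose; origin at the centre of its underside
- mug: white mug 82 mm across, 95 mm high; bystander, loose; origin at the centre of its underside
- spray_bottle: spray bottle 76 mm across, 215 mm high; bystander, loose; origin at the centre of its underside
- tape_roll: roll of packing tape lying flat, 100 mm across, 48 mm high; bystander, loose; origin at the centre of its underside
- calculator: desk calculator 150 x 80 x 18 mm; bystander, loose; origin at the centre of its underside
Not all that is in view belongs to the job. Leave any red look-alike of the cartridge alone.

How it is judged:
On the way, in this order (a step that is already met when the one before it is completed fails the run):
1. the cartridge is fully home in the bay with the catch sprung back behind its nose (x of cartridge in the frame of bay_home between -0.005 and 0.004 m and y of cartridge in the frame of bay_home between -0.006 and 0.006 m and z of cartridge in the frame of bay_home below 0.004 m and angle between the x axis of cartridge and the x axis of printer, either way round below 0.1 rad and angle between cartridge's own z axis and vertical below 0.08 rad and value of joint catch below 0.002 m), for 0.2 s.
2. the locking lever has snapped shut (value of joint lever above 1.74 rad), for 0.2 s.
At the end, for the whole second after the job is handed in: The cartridge lies flat in the bay, nose first, within 5 mm of fully home and at rest, lined up with the bay within 0.1 rad, the catch sprung back to less than 2 mm; and the lever lies shut (over 1.74 rad) (all of step 1 and value of joint lever above 1.74 rad and linear speed of cartridge below 0.02 m/s); the robot touches nothing.
It fails at once if one of the other things on the desk is shifted more than 40 mm (distance of any of label_roll, stapler, note_block, mug, spray_bottle, tape_roll, calculator from where it was at the start of the episode above 0.04 m).
It also fails if it takes over 56 s, if anything falls off the work surface, if the arm or the gripper's body presses on something with over 40 N, if the wrist force passes 120 N, or if a joint passes its speed limit or range.

## Robot

A 6-joint arm with a two-finger parallel gripper is mounted at the origin on the work surface. World frame = base frame: x ahead of the robot, y to its left, z up, the work surface at z = 0. Lengths are in m, angles in rad, forces in N, time in s.
With the tool pointing down it reaches from about 0.3 to 0.775 m from the base axis. Payload 14.6 kg.
Tool frame: the origin (TCP) lies at the very end of the fingers, on their centre line; the grasp point (between the pads) lies 19 mm behind it; x points along the fingers, y is the direction in which the jaws open and shut, and the axes are right-handed (so a half turn about x gives the same grasp; the last joint's range is limited). The gripper opens to 94 mm and grips with 3 to 60 N. Pads are 16 mm wide; open, the fingers measure 119 mm over their backs; the gripper's body (75 mm by 177 mm) begins 78 mm behind the grasp point.
Start: joints at [-1.27, 0.3, 1.521, -0, 1.321, -0.067], TCP at [0.198, -0.513, 0.205] pointing down, gripper open.
Joint ranges: [-3.03, 3.03], [-0.79, 2.21], [0.23, 2.52], [-1.04, 4.18], [0, 3.07], [-2.55, 2.55]. Speed limits (rad/s): [2.22, 2.22, 2.57, 3.14, 3.14, 3.14].

## Interface

Orientations are given as [roll, pitch, yaw] about the fixed x, y, z axes, in that order (R = Rz(yaw) Ry(pitch) Rx(roll)).
In Python, from station import ctrl, viewer, hand_in gives the robot as it stands. The module is installed in compiled form; this text tells all that it offers.
- The arm moves only by the tool play_rows, never from a script. Its argument "deltas" is a list that holds one entry, the list of rows, each a list of 7 numbers: the shift along the tool's x, y, z in mm, then the turn, a rotation vector about the tool's x, y, z in rad, then the finger opening in mm, from 0 to 94. In form: [[[dx, dy, dz, ax, ay, az, gripper], ...]]. A call has 1 to 10 rows; each row shifts and turns the commanded pose from where the row before left it, along the tool's axes as they then stand; what a row does not reach is not made up. A row lasts 1/10 s, in which the tool goes at most 50 mm and 8.59 degrees, less where a joint would pass 70% of its speed; a pose out of reach is approached as far as the arm can. A call with a gripper value outside its range is refused whole. The fingers move at their own pace and stop on an object; "grip_force" is the grip in N (left out, the last holds). Time passes only in rows, so rows that do not move let the fingers close. It gives the time, the measured TCP pose, the force and the opening at its end, in the units of the state.
- ctrl.get_obs(): the state, without advancing time (a new reading comes with each control period).
- viewer.camera(name): name is "side" or "top" or "wrist"; returns a dict with "img" (480x640x3 uint8, red, green, blue), "fx", "fy", "cx", "cy" (pixels), "rvec" (rotation vector, rad) and "tvec" (3), from world to camera coordinates, as OpenCV has them. Camera axes: x right, y down, z forward; pixel columns grow to the right and rows downward; lengths in m; the calibration is good to about 2 mm. A picture is of the moment at which its call begins. There is no depth.
- hand_in(): hands the job in, once; it reports no verdict.
The state is a dict: "time_s": time; "qpos": joint angles; "joint_vel": joint speeds; "tau": joint torques, N m; "ee_pos": TCP position; "eef_rot": TCP orientation; "force": force on the tool from outside, world axes, zero at the start; "moment": the same for the moment, N m; "grip_width": finger opening in m.
Only numpy, scipy, OpenCV 4.12 (cv2) and the standard library are available. Lean on these libraries where they do the work, as an engineer would, in place of code of your own. Each camera call takes 0.05 s, during which the arm holds its last target.

## Working session

There is one attempt and no reset: what is moved stays moved. The work goes in short steps, Python scripts to look and compute and a tool call to move; the robot and the scene stay as the last step left them, time stands still between calls to the robot, and variables do not carry over. Pictures are saved under pics/ and viewed, and the job is handed in when it is done.

Besides the shell and the picture viewer there is one more tool, called after "Call:" as name(argument=value, ...) on one line, values as JSON. play_rows: Moves the arm, as the interface text tells. Its arguments: {"type":"object","properties":{"deltas":{"type":"array","items":{"type":"array","items":{"type":"array","items":{"type":"number"}}}},"grip_force":{"type":"number"}},"required":["deltas"]}

```bash
mkdir -p pics
cat > h.py <<'E'
import numpy as np, cv2
from station import ctrl, viewer, hand_in
def shot(n,f):
    c=viewer.camera(n); cv2.imwrite('pics/'+f,c['img'][:,:,::-1]); 
    import pickle; pickle.dump(c,open('pics/'+f+'.pkl','wb')); return c
def load(f):
    import pickle; return pickle.load(open('pics/'+f+'.pkl','rb'))
def ray(c,u,v):
    R=cv2.Rodrigues(np.array(c['rvec'],float))[0]; t=np.array(c['tvec'],float).ravel()
    o=-R.T@t; d=R.T@np.array([(u-c['cx'])/c['fx'],(v-c['cy'])/c['fy'],1]); return o,d
def onz(c,u,v,z):
    o,d=ray(c,u,v); return o+d*(z-o[2])/d[2]
def proj(c,P):
    P=np.atleast_2d(np.array(P,float))
    K=np.array([[c['fx'],0,c['cx']],[0,c['fy'],c['cy']],[0,0,1.]])
    return cv2.projectPoints(P,np.array(c['rvec'],float),np.array(c['tvec'],float),K,None)[0].reshape(-1,2)
E
python3 - <<'E'
from h import *
for n in ['top','side','wrist']:
    c=shot(n,n+'0.png'); o,d=ray(c,320,240); print(n,o,d,c['fx'])
print(ctrl.get_obs())
E
```

```text
top [0.46065218 0.04380038 1.29924174] [ 0.06910093  0.01180153 -0.99757192] 494.402535119846
side [0.0619199  0.81011128 0.87275038] [ 0.43901621 -0.64569045 -0.62514774] 542.9631115598123
wrist [ 0.27480012 -0.4844639   0.38408397] [-0.27582625 -0.09968168 -0.95609054] 338.6860441878576
{'time_s': 0.15, 'qpos': array([-1.26962032e+00,  3.00335700e-01,  1.52145239e+00, -5.01216720e-05,
        1.32068301e+00, -6.66009378e-02]), 'joint_vel': array([ 2.93353892e-06, -3.29950234e-03, -2.66634612e-03,  9.78286533e-04,
        2.99950540e-04,  4.55675069e-05]), 'tau': array([-3.81447835e-04, -5.31960905e+01, -3.52819026e+01,  7.08007277e-02,
        2.36025313e-02, -5.03480419e-05]), 'ee_pos': array([ 0.19767215, -0.51303245,  0.20501504]), 'eef_rot': array([-1.58218408,  1.56991654,  1.92719794]), 'force': array([-0.21680871,  0.07964388,  0.78659984]), 'moment': array([ 0.01936145, -0.01178888, -0.02715338]), 'grip_width': 0.09396673411272909}
```

View pics/top0.png

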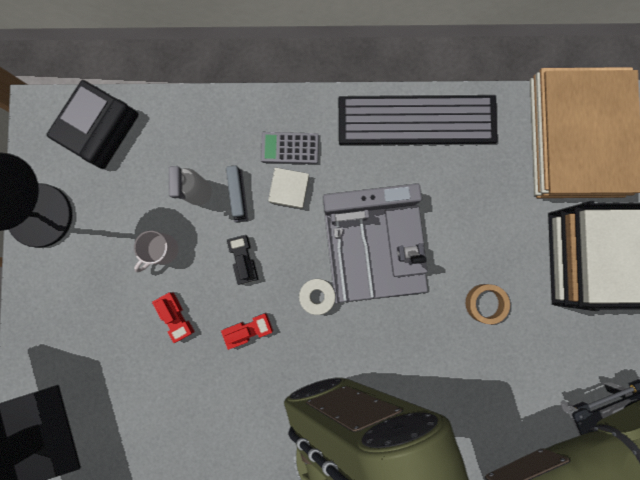

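View pics/side0.png

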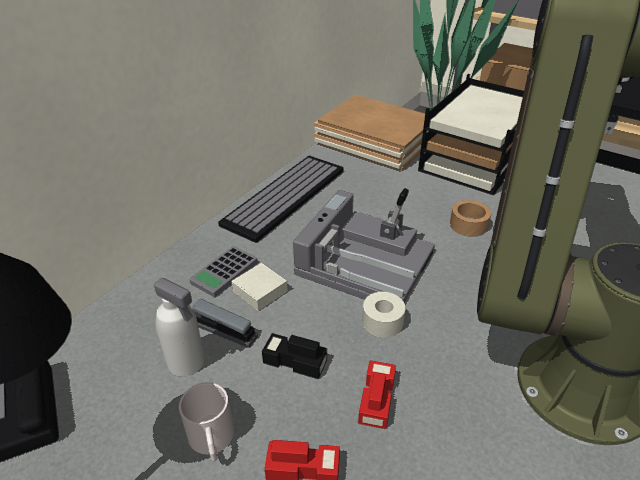

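The black cartridge is at top (243,260). The two red look-alikes are at (173,317) and (247,331). Only the black one fits the description, so I'll enlarge it and the printer.

Run:
```python
from h import *
c=load('top0.png'); im=c['img'][:,:,::-1]
a=cv2.resize(im[225:295,205:285],None,fx=7,fy=7,interpolation=cv2.INTER_CUBIC)
b=cv2.resize(im[175:310,310:440],None,fx=4.4,fy=4.4,interpolation=cv2.INTER_CUBIC)
cv2.imwrite('pics/a.png',a);cv2.imwrite('pics/b.png',b)
s=load('side0.png');si=s['img'][:,:,::-1]
cv2.imwrite('pics/c.png',cv2.resize(si[180:310,285:440],None,fx=4.4,fy=4.4,interpolation=cv2.INTER_CUBIC))
for u,v,z in [(243,260,.038),(173,317,.03),(376,240,.03),(317,297,.05),(489,304,.048)]: print(onz(c,u,v,z).round(3))
```

```text
[0.498 0.255 0.038]
[0.353 0.434 0.03 ]
[ 0.548 -0.085  0.03 ]
[0.404 0.067 0.05 ]
[ 0.385 -0.364  0.048]
```

View pics/a.png

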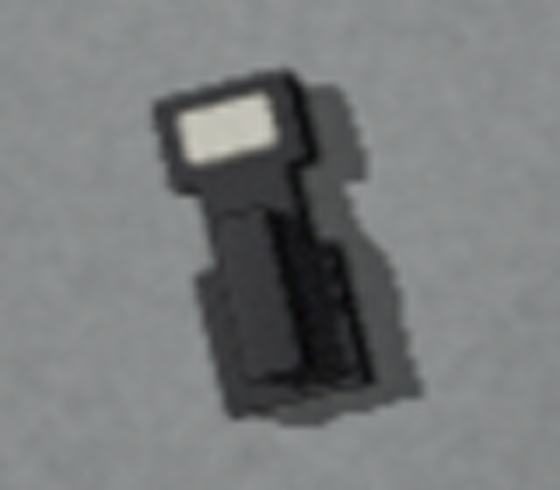

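View pics/b.png

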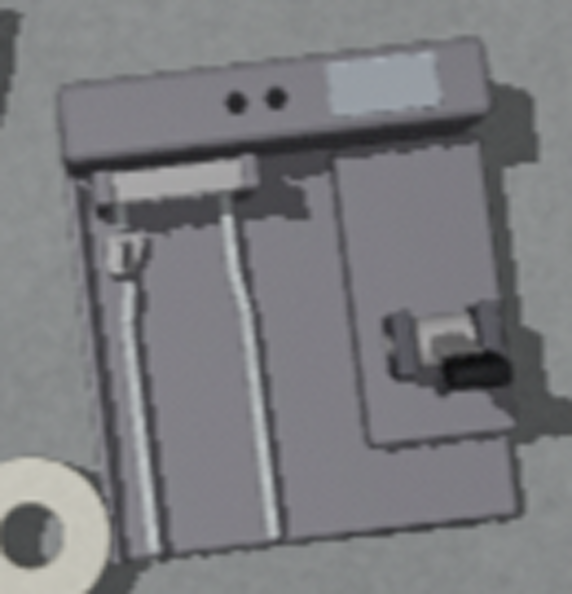

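View pics/c.png

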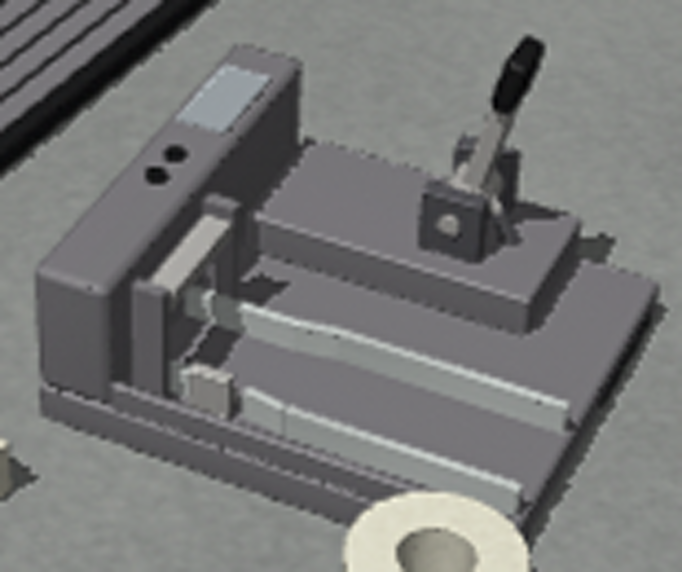

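```bash
cat > m.py <<'E'
from h import *
def fit(M,W):
    M=np.array(M);W=np.array(W);mm=M.mean(0);wm=W.mean(0);A=M-mm;B=W-wm
    th=np.arctan2((A[:,0]*B[:,1]-A[:,1]*B[:,0]).sum(),(A*B).sum())
    R=np.array([[np.cos(th),-np.sin(th)],[np.sin(th),np.cos(th)]]);t=wm-R@mm
    return th,t,((A@R.T-B)*1000).round(1)
E
python3 - <<'E'
from m import *
c=load('top0.png')
def px(p,s,o): return p[0]/s+o[0],p[1]/s+o[1]
hb=[((60,86),.135,.12,.105),((482,38),.135,-.12,.105),((490,108),.09,-.12,.105),((66,162),.09,.12,.105),((522,515),-.135,-.12,.025)]
W=[onz(c,*px(p,4.4,(310,175)),z)[:2] for p,x,y,z in hb]
th,t,r=fit([[x,y] for _,x,y,_ in hb],W);print('printer',th,t);print(r)
cb=[((155,103),.06,.026),((290,72),.06,-.026),((172,190),.025,.026),((200,280),-.005,.026),((230,410),-.06,.026)]
W=[onz(c,*px(p,7,(205,225)),.038)[:2] for p,x,y in cb]
th,t,r=fit([[x,y] for _,x,y in cb],W);print('cart',th,t);print(r)
s=load('side0.png'); im=s['img'].copy()
E
```

```text
printer 0.11603573842637027 [ 0.53499264 -0.08320785]
[[ 0.8  2.9]
 [ 2.9 -1.5]
 [-2.7 -3. ]
 [-1.5  0.9]
 [ 0.6  0.6]]
cart 0.24760085600586484 [0.49861122 0.25719687]
[[ 0.6  0.6]
 [ 2.2 -0.5]
 [-1.4 -1.5]
 [ 2.3  1.7]
 [-3.8 -0.4]]
```

Run:
```python
from h import *
print(ctrl.get_obs()['eef_rot'])
from scipy.spatial.transform import Rotation as R
o=ctrl.get_obs();print(R.from_euler('xyz',o['eef_rot']).as_matrix().round(3))
```

```text
[-1.58218408  1.56991654  1.92719794]
[[-0.     0.36  -0.933]
 [ 0.001 -0.933 -0.36 ]
 [-1.    -0.001 -0.   ]]
```

View pics/wrist0.png

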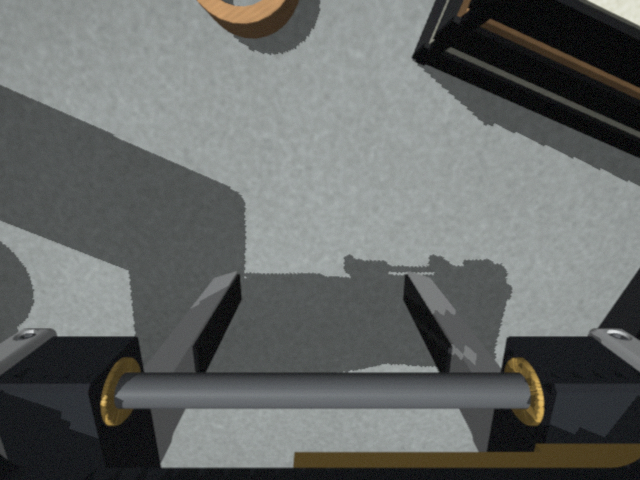

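Call:
play_rows(deltas=[[[-40,0,0,0.12,0,0,94],[-40,-10,-7,0,0,0,94],[-20,-34,-23,0,0,0,94],[0,-34,-23,0,0,0,94],[0,-34,-23,0,0,0,94],[0,-34,-23,0,0,0,94],[0,-34,-23,0,0,0,94],[0,-34,-23,0,0,0,94],[0,-34,-23,0,0,0,94],[0,-34,-23,0,0,0,94]]])

```text
time_s: 1.15
ee_pos: [0.3138, -0.1914, 0.3054]
eef_rot: [2.474, 1.571, -0.42]
force: [1.5, -0.8, 0.5]
grip_width: 0.0942
```

Call:
play_rows(deltas=[[[0,-34,-23,0,0,0,94],[0,-34,-23,0,0,0,94],[0,-34,-23,0,0,0,94],[0,-34,-23,0,0,0,94],[0,-34,-23,0,0,0,94],[0,-34,-23,0,0,0,94],[0,-34,-23,0,0,0,94],[0,-34,-23,0,0,0,94],[0,-34,-23,0,0,0,94],[0,-34,-23,0,0,0,94]]])

```text
time_s: 2.15
ee_pos: [0.4535, 0.1949, 0.3053]
eef_rot: [0.508, 1.571, -2.386]
force: [0.7, -0.7, -0.4]
grip_width: 0.0948
```

Call:
play_rows(deltas=[[[20,-24,-19,0,0,0,60],[30,-24,-19,0,0,0,60],[40,0,0,0,0,0,60],[0,0,0,0,0,0,60]]])

```text
time_s: 2.55
ee_pos: [0.4764, 0.2486, 0.2104]
eef_rot: [0.165, 1.562, -2.727]
force: [0.1, -0.1, 0.3]
grip_width: 0.0653
```

Run:
```python
from h import *
o=ctrl.get_obs();print(o['time_s'],o['qpos'].round(3),o['ee_pos'])
from scipy.spatial.transform import Rotation as R
print(R.from_euler('xyz',o['eef_rot']).as_matrix().round(3))
c=shot('wrist','wrist1.png')
```

```text
2.55 [ 0.413  0.273  1.543 -0.     1.334  1.735] [0.47644407 0.24856081 0.21044449]
[[-0.008  0.246 -0.969]
 [-0.004 -0.969 -0.246]
 [-1.     0.001  0.009]]
```

View pics/wrist1.png

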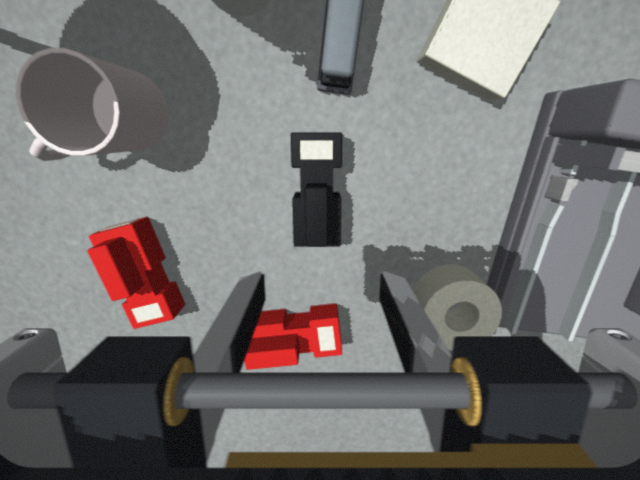

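Run:
```python
from m import *
c=load('wrist1.png'); im=c['img'][:,:,::-1]
cv2.imwrite('pics/d.png',cv2.resize(im[120:260,270:370],None,fx=4.2,fy=4.2,interpolation=cv2.INTER_CUBIC))
```

```text
(no output)
```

View pics/d.png

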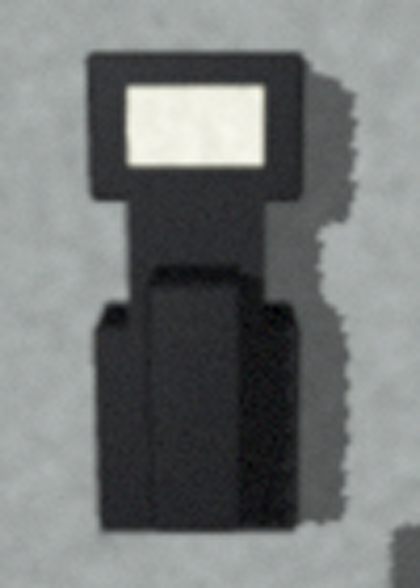

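Run:
```python
from m import *
c=load('wrist1.png')
cb=[((88,53),.06,.026,.038),((303,53),.06,-.026,.038),((93,200),.025,.026,.038),((303,200),.025,-.026,.038),((152,281),.01,.011,.068),((240,281),.01,-.011,.068),((150,528),-.05,.011,.068),((238,528),-.05,-.011,.068)]
W=[onz(c,p[0]/4.2+270,p[1]/4.2+120,z)[:2] for p,x,y,z in cb]
for n in (8,4):
  th,t,r=fit([[x,y] for _,x,y,_ in cb[:n]],W[:n]);print('cart',th,t);print(r)
R=lambda a:np.array([[np.cos(a),-np.sin(a)],[np.sin(a),np.cos(a)]])
P=np.array([[.06,.026,0],[.06,-.026,0],[.025,-.026,0]])
# printer features seen in wrist: skip
```

```text
cart 0.24321709352172838 [0.50007555 0.25848956]
[[ 0.9  0.6]
 [ 1.  -0.7]
 [-0.1  0.8]
 [-0.  -0.2]
 [-0.1  1.3]
 [ 0.3 -0.8]
 [-1.1  0. ]
 [-0.9 -1. ]]
cart 0.2518159371382114 [0.49971258 0.25799687]
[[ 0.2  0.6]
 [ 0.7 -0.7]
 [-0.7  0.5]
 [-0.2 -0.4]]
```

Call:
play_rows(deltas=[[[0,-2,-3,0,0,0,50],[40,0,0,0,0,0,50],[40,0,0,0,0,0,50],[30,0,0,0,0,0,50],[10,0,0,0,0,0,50],[0,0,0,0,0,0,50],[0,0,0,0,0,0,50]]])

```text
time_s: 3.3
ee_pos: [0.482, 0.252, 0.0979]
eef_rot: [-2.972, 1.567, 0.417]
force: [-0.1, 0.6, 0.1]
grip_width: 0.05
```

Call:
play_rows(deltas=[[[30,-2,1,0,0,0,50],[20,0,0,0,0,0,50],[4,0,0,0,0,0,50],[0,0,0,0,0,0,15],[0,0,0,0,0,0,15],[0,0,0,0,0,0,15],[0,0,0,0,0,0,15],[0,0,0,0,0,0,15]]], grip_force=40)

```text
time_s: 4.1
ee_pos: [0.4798, 0.2536, 0.0424]
eef_rot: [-2.845, 1.569, 0.544]
force: [-1.3, 0.1, 6.6]
grip_width: 0.0214
```

Call:
play_rows(deltas=[[[-40,0,0,0,0,0,15],[-45,0,0,0,0,0,15],[-45,0,0,0,0,0,15],[-40,0,0,0,0,0,15],[0,38,14,0,0,0,15],[0,38,14,0,0,0,15],[0,38,14,0,0,0,15],[0,38,14,0,0,0,15]]])

```text
time_s: 4.9
ee_pos: [0.4616, 0.0907, 0.2112]
eef_rot: [0.058, 1.57, -2.836]
force: [0.7, -0.4, -3.3]
grip_width: 0.0217
```

Call:
play_rows(deltas=[[[0,38,14,0,0,0,15],[0,38,14,0,0,0,15],[0,38,14,0.129,0,0,15],[0,0,0,0,0,0,15],[0,0,0,0,0,0,15]]])

```text
time_s: 5.4
ee_pos: [0.4493, -0.0292, 0.2113]
eef_rot: [-0.5, 1.57, 2.759]
force: [-0.3, -0.3, -3.7]
grip_width: 0.0214
```

Run:
```python
from h import *
o=ctrl.get_obs();print(o['time_s'],o['qpos'].round(3),o['ee_pos'],o['grip_width'],o['force'])
from scipy.spatial.transform import Rotation as R
print(R.from_euler('xyz',o['eef_rot']).as_matrix().round(3))
c=shot('wrist','wrist2.png')
```

```text
5.4 [-0.146  0.071  1.779  0.     1.293  1.307] [ 0.44930937 -0.02915139  0.21130967] 0.021441297289471927 [-0.29747749 -0.32286559 -3.67504634]
[[-0.001  0.117 -0.993]
 [ 0.    -0.993 -0.117]
 [-1.    -0.     0.001]]
```

View pics/wrist2.png

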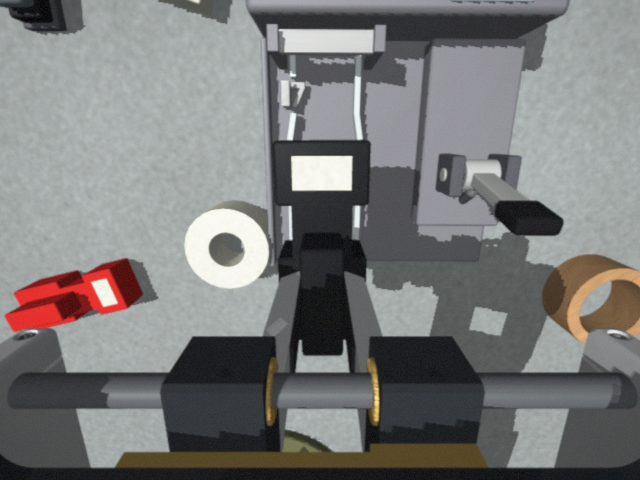

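Run:
```python
from h import *
c=load('wrist2.png'); im=c['img'][:,:,::-1]
cv2.imwrite('pics/e.png',cv2.resize(im[0:145,245:405],None,fx=4,fy=4,interpolation=cv2.INTER_CUBIC))
cv2.imwrite('pics/f.png',cv2.resize(im[130:270,245:505],None,fx=3,fy=3,interpolation=cv2.INTER_CUBIC))
```

```text
(no output)
```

View pics/e.png

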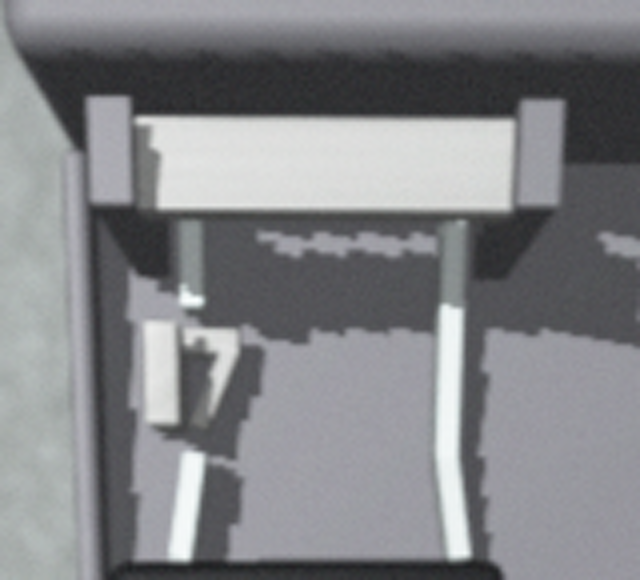

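View pics/f.png

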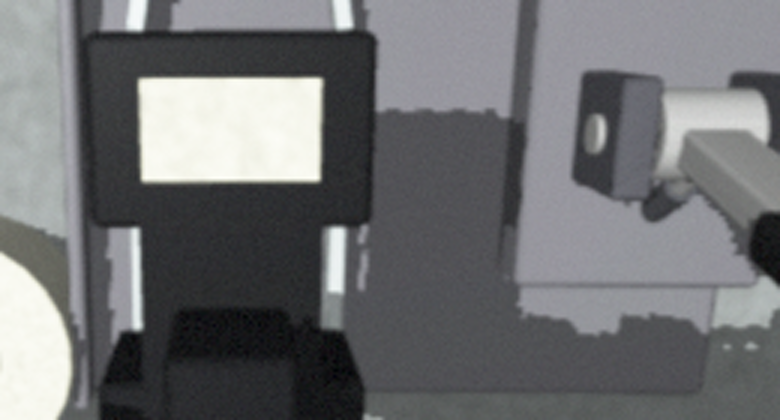

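Run:
```python
from m import *
c=load('wrist2.png')
E=lambda p:(p[0]/4+245,p[1]/4); F=lambda p:(p[0]/3+245,p[1]/3+130)
o=ctrl.get_obs();tz=o['ee_pos'][2]; print(o['ee_pos'])
R=lambda a:np.array([[np.cos(a),-np.sin(a)],[np.sin(a),np.cos(a)]])
t=np.array([.535,-.0832]);th=.116
pts={'railL front(y92)':(F((142,260)),.043),'railR front(y28)':(F((330,260)),.043),'railL nar(y88,)':(E((203,270)),.043),'railR nar(y32)':(E((438,270)),.043),'bendR (24,32)':(E((438,455)),.043),'bar far mid (83,60)':(E((325,117)),.091),'bar near mid(67,60)':(E((325,210)),.091),'postL (?,)':(E((110,150)),.1),'postR':(E((541,150)),.1),'front right corner (-135,-120)':(F((700,390)),.025)}
for k,(p,z) in pts.items():
    print(k,((R(-th)@(onz(c,*p,z)[:2]-t))*1000).round(1))
cz=tz-.0424+.038
cb=[((88,33),.06,.026),((375,33),.06,-.026),((93,225),.025,.026),((371,223),.025,-.026)]
a,tt,r=fit([[x,y] for _,x,y in cb],[onz(c,*F(p),cz)[:2] for p,_,_ in cb]);print(a,tt,r); print('cart in printer',(R(-th)@(tt-t)*1000).round(1))
```

```text
[ 0.44944544 -0.02842691  0.21133094]
railL front(y92) [-77.3  93.4]
railR front(y28) [-77.3  27.6]
railL nar(y88,) [65.2 86.8]
railR nar(y32) [65.2 32.1]
bendR (24,32) [24.6 30.9]
bar far mid (83,60) [83.8 59.1]
bar near mid(67,60) [67.5 59. ]
postL (?,) [ 75.8 100.1]
postR [75.9 18. ]
front right corner (-135,-120) [-132.5 -117.5]
0.11996068216520729 [ 0.47022744 -0.02818512] [[ 0.4  1.1]
 [ 0.9 -1. ]
 [-0.6  0.5]
 [-0.7 -0.6]]
cart in printer [-58.   62.1]
```

Call:
play_rows(deltas=[[[40,2,3,0.007,0,0,15],[40,0,0,0,0,0,15],[35,0,0,0,0,0,15],[15,0,0,0,0,0,15],[5,0,0,0,0,0,15],[0,0,0,0,0,0,15],[0,0,0,0,0,0,15]]])

```text
time_s: 6.15
ee_pos: [0.4475, -0.0306, 0.0774]
eef_rot: [2.895, 1.569, -0.134]
force: [0.0, 0.6, -2.7]
grip_width: 0.0215
```

Run:
```python
from h import *
shot('wrist','wrist3.png')
shot('side','side3.png')
s=load('side3.png');cv2.imwrite('pics/g.png',cv2.resize(s['img'][180:320,280:440,::-1],None,fx=4.2,fy=4.2,interpolation=cv2.INTER_CUBIC))
```

```text
(no output)
```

View pics/wrist3.png

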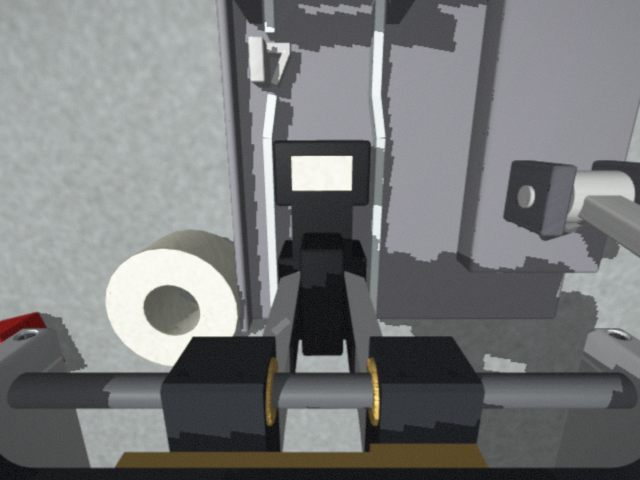

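View pics/g.png

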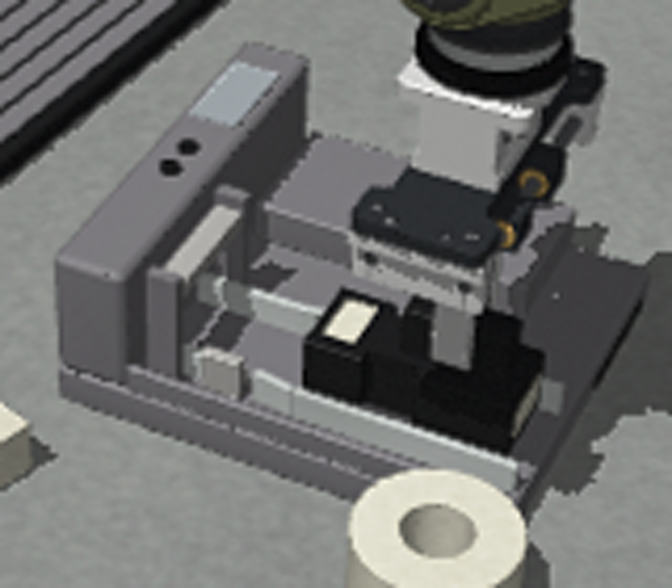

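Call:
play_rows(deltas=[[[5,0.5,0,0,0,0,15],[3,0,0,0,0,0,15],[1.5,0,0,0,0,0,15],[0,0,0,0,0,0,15],[0,0,0,0,0,0,15]]])

```text
time_s: 6.75
ee_pos: [0.4468, -0.0315, 0.0674]
eef_rot: [-0.474, 1.571, 2.779]
force: [-5.7, 0.9, 7.1]
grip_width: 0.0217
```

Call:
play_rows(deltas=[[[-0.5,0,-8,0,0,0,15],[0,0,-10,0,0,0,15],[0,0,-10,0,0,0,15],[0,0,-10,0,0,0,15],[0,0,-10,0,0,0,15],[0,0,-10,0,0,0,15],[0,0,-7,0,0,0,15],[0,0,0,0,0,0,15]]])

```text
time_s: 7.55
ee_pos: [0.5127, -0.0244, 0.0674]
eef_rot: [2.749, 1.57, -0.281]
force: [3.9, -4.2, 0.4]
grip_width: 0.0219
```

Run:
```python
from h import *
shot('wrist','wrist4.png')
o=ctrl.get_obs();print(o['ee_pos'],o['force'],o['moment'])
```

```text
[ 0.51236111 -0.02434238  0.06738073] [ 2.97610215 -2.54386187 -1.98820029] [-0.623728   -0.5620843  -0.22512913]
```

View pics/wrist4.png

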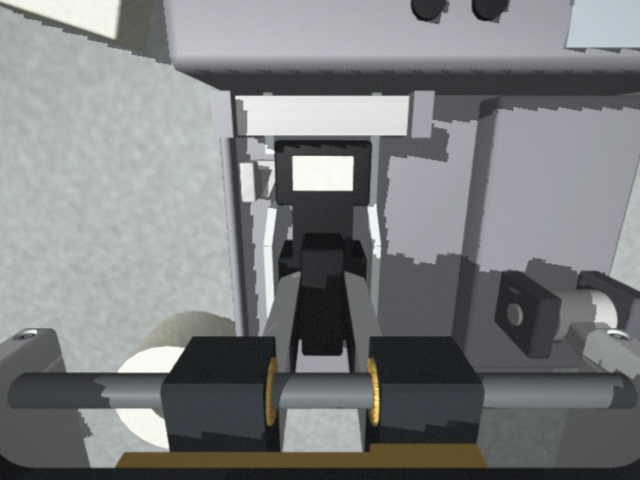

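Call:
play_rows(deltas=[[[0,0,-6,0,0,0,15],[0,0,-6,0,0,0,15],[0,0,-6,0,0,0,15],[0,0,-4,0,0,0,15],[0,0,-2,0,0,0,15],[0,0,0,0,0,0,15],[0,0,0,0,0,0,15]]])

```text
time_s: 8.3
ee_pos: [0.5354, -0.0215, 0.0674]
eef_rot: [-2.874, 1.57, 0.379]
force: [2.4, -0.9, -3.3]
grip_width: 0.0217
```

Run:
```python
from h import *
shot('wrist','wrist5.png');shot('side','side5.png')
o=ctrl.get_obs();print(o['ee_pos'],o['force'],o['moment'])
a=load('side5.png')['img'][210:310,285:385,::-1]; b=load('wrist5.png')['img'][60:260,220:420,::-1]
cv2.imwrite('pics/i.png',np.hstack([cv2.resize(x,(400,400),interpolation=cv2.INTER_CUBIC) for x in (a,b)]))
```

```text
[ 0.53542307 -0.02143276  0.06740472] [ 1.70864656 -0.07491294 -3.4501394 ] [-0.17820849 -0.6055343  -0.08033728]
```

View pics/i.png

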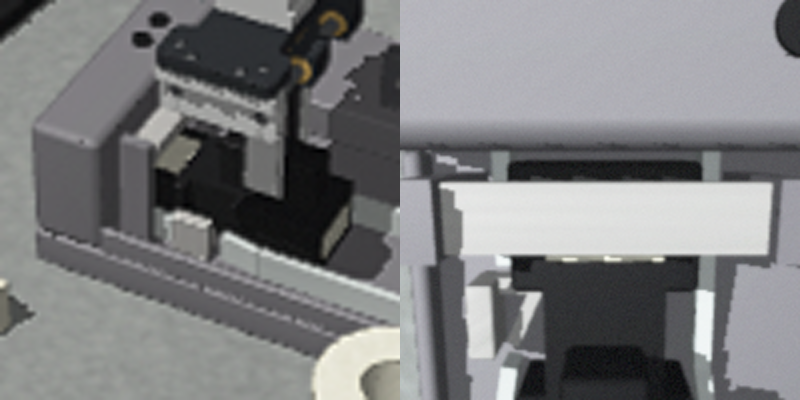

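Call:
play_rows(deltas=[[[0,0,-1.5,0,0,0,15],[0,0,-1.5,0,0,0,15],[0,0,0,0,0,0,15]]])

```text
time_s: 8.7
ee_pos: [0.538, -0.0211, 0.0674]
eef_rot: [-0.264, 1.569, 2.989]
force: [-4.6, 0.0, 3.0]
grip_width: 0.0216
```

Call:
play_rows(deltas=[[[0,0,-1,0,0,0,15],[0,0,0,0,0,0,15]]])

```text
time_s: 8.9
ee_pos: [0.538, -0.021, 0.0674]
eef_rot: [-0.169, 1.567, 3.084]
force: [-13.5, -0.9, 7.8]
grip_width: 0.022
```

Call:
play_rows(deltas=[[[0,0,1,0,0,0,15],[0,0,0,0,0,0,45],[0,0,0,0,0,0,45],[0,0,0,0,0,0,45],[-20,0,0,0,0,0,45],[-40,0,0,0,0,0,45],[-45,0,0,0,0,0,45],[-45,0,0,0,0,0,45],[0,0,0,0,0,0,45]]])

```text
time_s: 9.8
ee_pos: [0.5404, -0.0214, 0.2236]
eef_rot: [2.929, 1.561, -0.101]
force: [-0.5, -0.6, -0.6]
grip_width: 0.0449
```

Run:
```python
from h import *
shot('wrist','wrist6.png');shot('side','side6.png')
o=ctrl.get_obs();print(o['ee_pos'],o['force'],o['moment'])
a=load('side6.png')['img'][210:310,285:385,::-1]
cv2.imwrite('pics/j.png',cv2.resize(a,(600,600),interpolation=cv2.INTER_CUBIC) )
```

```text
[ 0.53855216 -0.02120542  0.21786201] [-0.53861514 -0.60807022 -1.53861108] [ 0.01379631 -0.00031185  0.0330596 ]
```

View pics/wrist6.png

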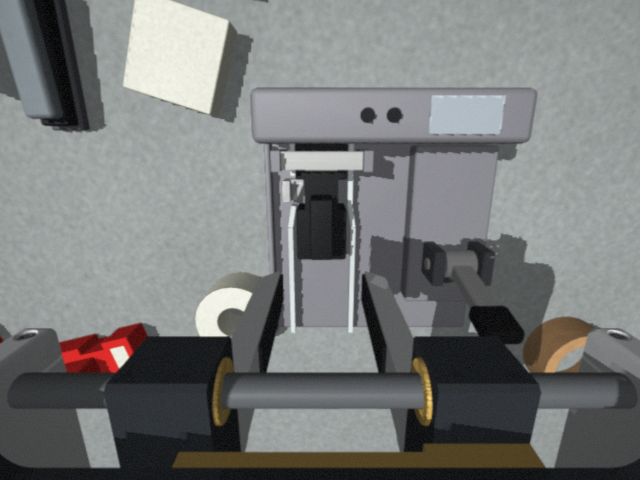

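View pics/j.png

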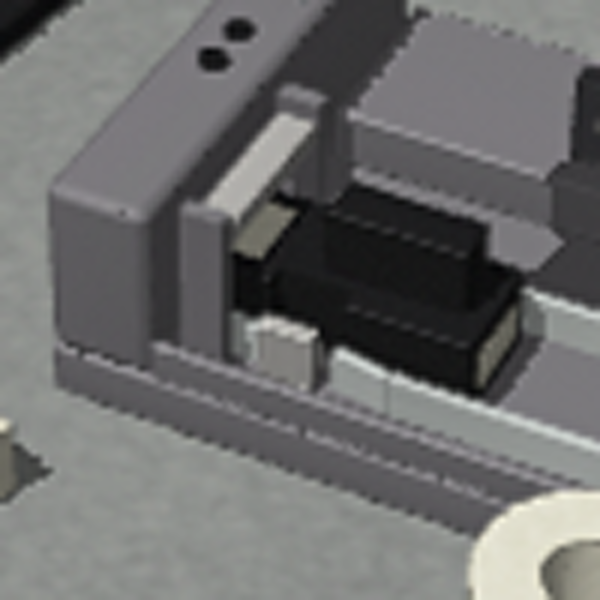

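Run:
```python
from h import *
a=load('wrist6.png')['img'][135:270,255:375,::-1]
cv2.imwrite('pics/k.png',cv2.resize(a,None,fx=4.4,fy=4.4,interpolation=cv2.INTER_CUBIC) )
```

```text
(no output)
```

View pics/k.png

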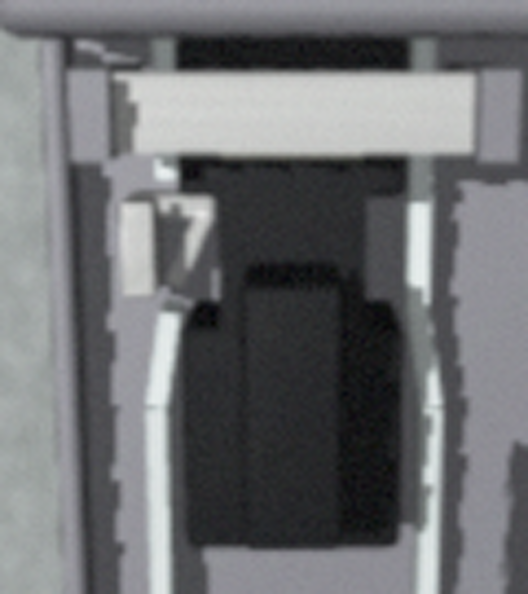

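Run:
```python
from m import *
c=load('wrist6.png');K=lambda p:(p[0]/4.4+255,p[1]/4.4+135)
R=lambda a:np.array([[np.cos(a),-np.sin(a)],[np.sin(a),np.cos(a)]])
t=np.array([.535,-.0832]);th=.114
f=lambda p,z:((R(-th)@(onz(c,*K(p),z)[:2]-t))*1000).round(1)
print('rib front',f((245,285),.093),f((338,285),.093),'rear',f((245,545),.093),f((338,545),.093))
print('bar',f((305,158),.091),f((305,72),.091),'catch',f((215,200),.053),f((122,200),.053),f((122,295),.053),'bends x0',f((155,405),.043),f((430,405),.043))
c=load('wrist2.png');K=lambda p:(p[0]/4+245,p[1]/4)
print('before catch',f((240,335),.053),f((145,322),.053),f((145,425),.053))
c=load('top0.png');o,d=ray(c,310+475/4.4,175+370/4.4)
print('lever', [((R(-th)@((o+d*(z-o[2])/d[2])[:2]-t))*1000).round(1) for z in (.158,.165)])
c=viewer.camera('top');cv2.imwrite('pics/top6.png',c['img'][:,:,::-1])
o=ctrl.get_obs();print(o['ee_pos'],o['qpos'])
```

```text
rib front [40.1 69.6] [40. 50.] rear [-17.8  70.3] [-17.9  49.7]
bar [66.2 56.9] [83.4 56.9] catch [53.3 77.6] [53.4 99.3] [ 31.  100.1] bends x0 [ 1.4 93.9] [ 1.2 25.3]
before catch [49.7 78. ] [52.4 99.7] [ 30.4 100.4]
lever [array([-49.8, -79.9]), array([-49.8, -78.5])]
[ 0.53807183 -0.02116872  0.21662427] [-1.07365617e-01  2.66062627e-01  1.53795285e+00  4.80574251e-05
  1.33841791e+00  1.35162182e+00]
```

Call:
play_rows(deltas=[[[0,14,19,0,0,0,0],[0,32,19,0,0,0,0],[0,32,19,0,0,0,0],[0,32,19,0,0,0,0],[0,31,19,0,0,0,0],[25,0,0,0,0,0,0],[20,0,0,0,0,0,0],[0,0,0,0,0,0,0],[0,0,0,0,0,0,0]]])

```text
time_s: 10.85
ee_pos: [0.4595, -0.1717, 0.172]
eef_rot: [-0.548, 1.569, 2.705]
force: [0.3, 0.7, 1.0]
grip_width: 0.0003
```

Run:
```python
from h import *
R=lambda a:np.array([[np.cos(a),-np.sin(a)],[np.sin(a),np.cos(a)]])
t=np.array([.535,-.0832]);th=.114
o=ctrl.get_obs();p=o['ee_pos'];print((R(-th)@(p[:2]-t)*1000).round(1),p[2],o['grip_width'],o['force'],o['time_s'])
from scipy.spatial.transform import Rotation as Q
print(Q.from_euler('xyz',o['eef_rot']).as_matrix().round(3))
shot('wrist','wrist7.png');s=shot('side','side7.png')
cv2.imwrite('pics/l.png',cv2.resize(s['img'][150:300,300:460,::-1],None,fx=3.8,fy=3.8,interpolation=cv2.INTER_CUBIC))
```

```text
[-85.1 -79.4] 0.17199898382625978 0.00034946718470307673 [0.34088508 0.65659214 0.95902835] 10.85
[[-0.002  0.112 -0.994]
 [ 0.001 -0.994 -0.112]
 [-1.    -0.001  0.002]]
```

View pics/wrist7.png

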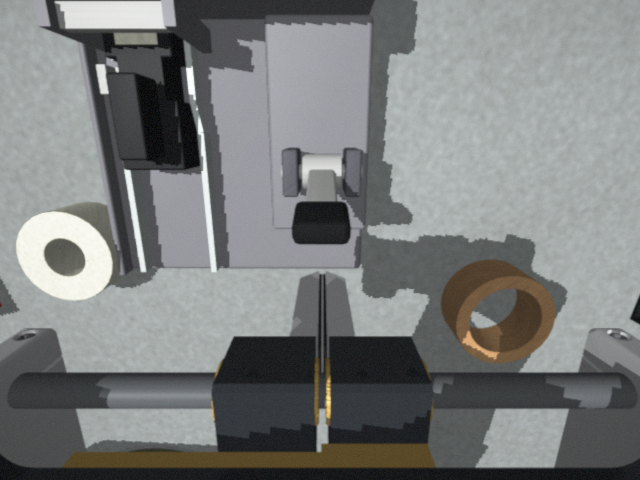

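View pics/l.png

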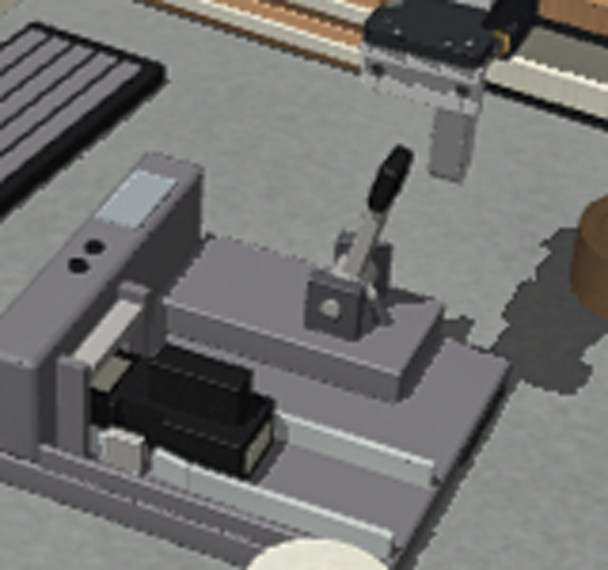

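Call:
play_rows(deltas=[[[22,0,0,0,0,0,0],[0,0,-10,0,0,0,0],[0,0,-10,0,0,0,0],[0,0,-10,0,0,0,0],[0,0,-10,0,0,0,0],[0,0,-8,0,0,0,0],[0,0,-8,0,0,0,0],[1,0,-8,0,0,0,0],[1,0,-8,0,0,0,0]]])

```text
time_s: 11.85
ee_pos: [0.5316, -0.1638, 0.1491]
eef_rot: [0.042, 1.569, -2.987]
force: [-6.3, -1.4, -1.6]
grip_width: 0.0003
```

Run:
```python
from h import *
s=shot('side','side8.png')
cv2.imwrite('pics/n.png',cv2.resize(s['img'][150:300,300:460,::-1],None,fx=3.8,fy=3.8,interpolation=cv2.INTER_CUBIC))
```

```text
(no output)
```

View pics/n.png

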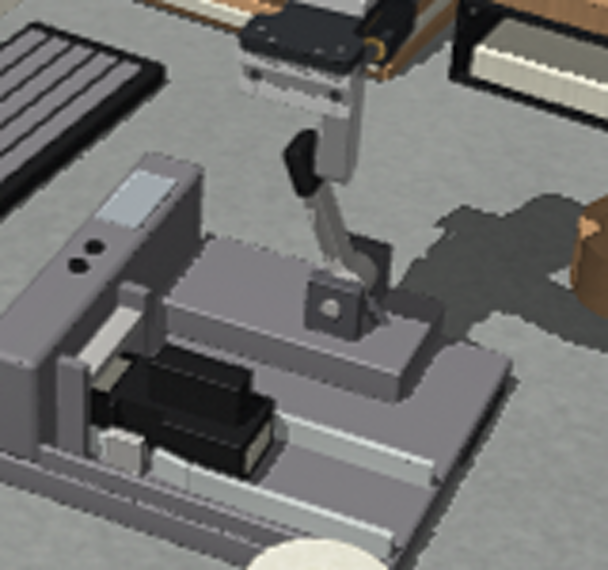

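The lever is following the fingers and the contact force is about 6 N. I'll continue over the high point.

Call:
play_rows(deltas=[[[3,0,-7,0,0,0,0],[3,0,-7,0,0,0,0],[4.5,0,-6.5,0,0,0,0],[4.5,0,-6.5,0,0,0,0],[5.5,0,-5.7,0,0,0,0],[6.5,0,-5.3,0,0,0,0],[7,0,-4.6,0,0,0,0],[4,0,-3,0,0,0,0],[0,0,0,0,0,0,0]]])

```text
time_s: 12.8
ee_pos: [0.5765, -0.1587, 0.1096]
eef_rot: [-0.495, 1.57, 2.759]
force: [-0.5, 0.0, 0.7]
grip_width: 0.0003
```

Run:
```python
from h import *
s=shot('side','side9.png')
cv2.imwrite('pics/o.png',cv2.resize(s['img'][150:300,300:460,::-1],None,fx=3.8,fy=3.8,interpolation=cv2.INTER_CUBIC))
```

```text
(no output)
```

View pics/o.png

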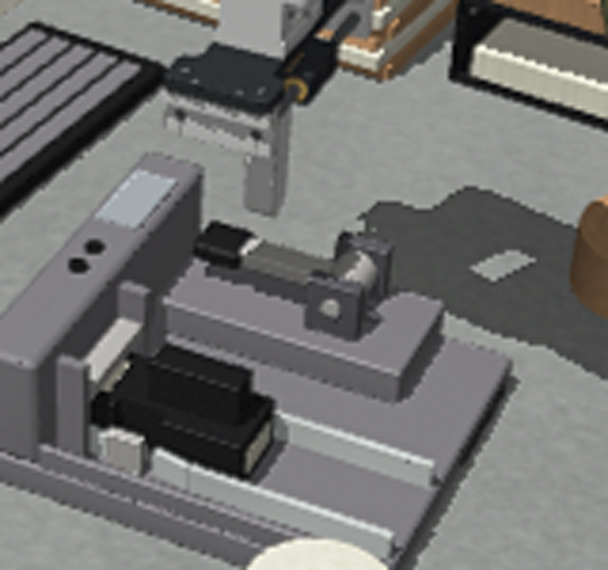

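Call:
play_rows(deltas=[[[-30,0,0,0,0,0,0],[-40,0,10,0,0,0,0],[-40,0,20,0,0,0,0],[-30,0,30,0,0,0,0],[0,0,40,0,0,0,0],[0,0,0,0,0,0,0],[0,0,0,0,0,0,0]]])

```text
time_s: 13.55
ee_pos: [0.477, -0.1702, 0.2513]
eef_rot: [2.656, 1.569, -0.375]
force: [0.2, 0.9, 0.3]
grip_width: 0.0008
```

Run:
```python
from m import *
w=shot('wrist','wrist10.png');s=shot('side','side10.png');c=shot('top','top10.png')
o=ctrl.get_obs();print(o['time_s'],o['ee_pos'],o['force'])
cv2.imwrite('pics/p.png',cv2.resize(s['img'][180:310,285:440,::-1],None,fx=4.4,fy=4.4,interpolation=cv2.INTER_CUBIC))
# expected pad position when shut, in side view and bystander difference in top view
R=lambda a:np.array([[np.cos(a),-np.sin(a)],[np.sin(a),np.cos(a)]])
for th in (1.6,1.7,1.8):
    psi=th-.227; xy=R(.114)@np.array([-.03+.105*np.sin(psi),-.08])+[.535,-.0832]
    q=proj(s,[*xy,.075+.105*np.cos(psi)])[0]; print(th,q,((q-[285,180])*4.4).round())
d=cv2.absdiff(load('top0.png')['img'],c['img']).max(2); cv2.imwrite('pics/q.png',np.vstack([c['img'][60:360,:,::-1],cv2.cvtColor(d,cv2.COLOR_GRAY2BGR)[60:360]]))
```

```text
13.7 [ 0.47777289 -0.16988721  0.25020198] [ 0.78037913 -0.52600639  0.23504765]
1.6 [353.42087364 204.92349404] [301. 110.]
1.7 [352.71401271 208.17364982] [298. 124.]
1.8 [352.3903323  211.53381244] [297. 139.]
```

View pics/p.png

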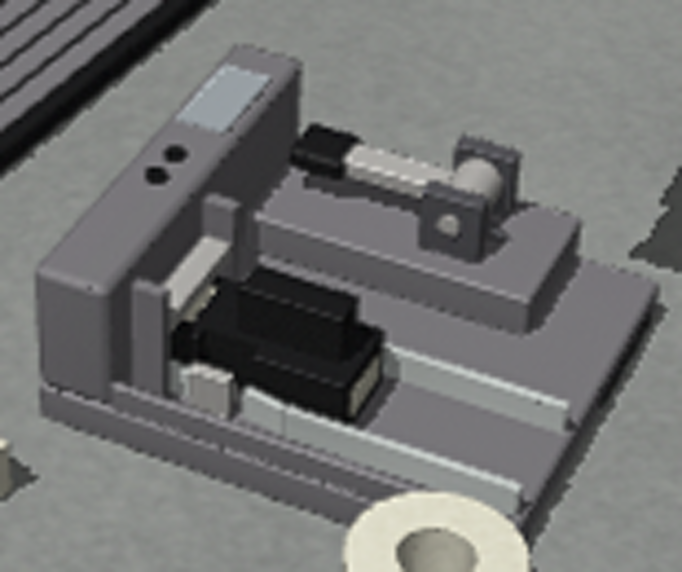

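View pics/q.png

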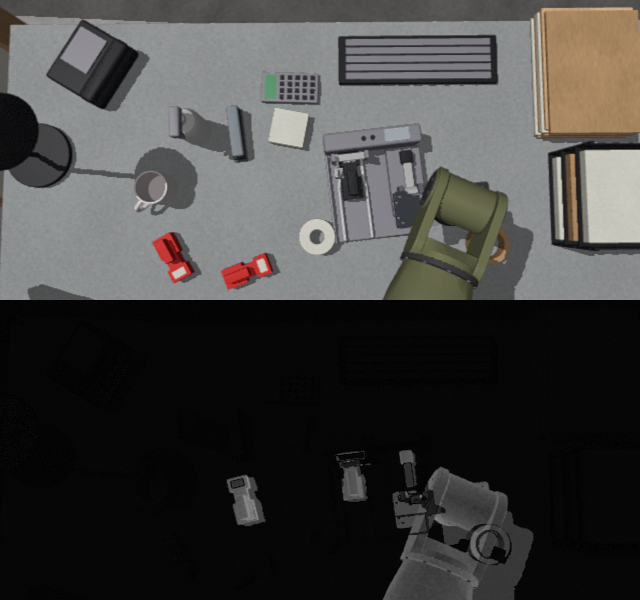

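View pics/wrist10.png

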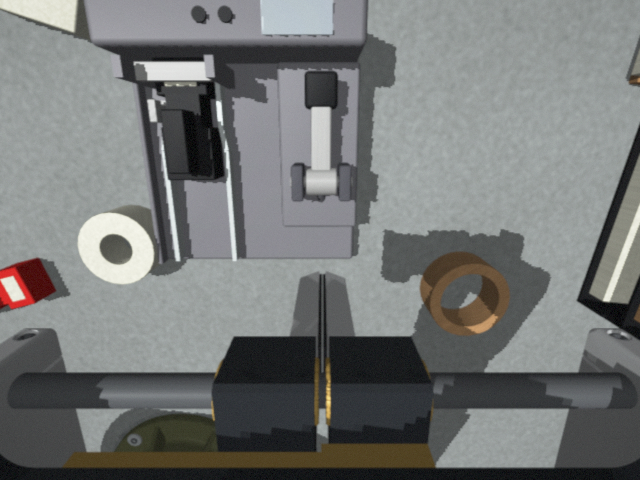

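Run:
```python
from m import *
d=cv2.absdiff(load('side6.png')['img'],load('side10.png')['img']).max(2)
print('cart body/catch diff max', d[255:280,330:375].max(), (d[240:280,320:378]>30).sum())
ys,xs=np.where(d[240:280,320:378]>30);print(ys+240,xs+320)
o=ctrl.get_obs();print(np.abs(o['joint_vel']).max(),o['force'])
hand_in()
```

```text
cart body/catch diff max 67 114
[240 240 240 240 240 240 240 240 240 240 241 241 241 241 241 241 241 241
 241 241 242 242 242 242 242 242 242 242 243 243 243 243 243 243 243 243
 243 243 243 244 244 244 244 244 244 244 245 245 245 245 245 245 246 246
 246 246 246 246 246 247 247 247 247 247 247 247 248 248 248 248 248 248
 248 249 249 249 249 249 250 250 251 251 252 252 252 253 253 253 253 254
 254 254 254 255 255 255 255 255 256 256 256 256 256 256 257 257 257 257
 257 258 258 258 258 259] [321 322 323 324 325 329 330 331 332 377 320 321 322 323 324 328 329 330
 331 332 320 321 322 323 328 329 330 331 320 321 322 323 327 328 329 330
 331 332 333 320 321 322 326 327 328 329 325 326 327 328 330 331 324 325
 326 327 329 330 333 323 324 325 326 328 329 377 323 324 325 326 328 332
 377 323 324 325 327 331 326 327 325 326 324 329 377 324 325 376 377 324
 375 376 377 373 374 375 376 377 372 373 374 375 376 377 373 374 375 376
 377 374 375 376 377 377]
0.006304327497787609 [ 0.78037913 -0.52600639  0.23504765]
the job is handed in; nothing more can be done
```

The cartridge is loaded and latched, the lever is shut, and I handed the job in at about 13.7 s of the 56 s allowed. `hand_in` gives no verdict, so the results below are my own checks.

I gripped the black cartridge by its rib, laid it in the bay front and slid it in until it met the end stop with about 13 N. I then pushed the lever over its high point with the closed fingers and backed the arm away.

- **Cartridge position:** after release its origin measured about 1 mm past home in x and within 1 mm in y. That is inside the 4 mm limit, with camera calibration good to about 2 mm.
- **Catch:** the enlarged view showed it sprung out into the waist, behind the nose.
- **Lever:** it lies flat, and its handle sits where 1.8 rad predicts in the side view. The hold-down bar came down with it.
- **Other things on the desk:** comparing the top view before and after shows none of the others moved. The tape roll was partly hidden by the arm there, but it looked untouched in the wrist camera.
- **Arm at hand-in:** it stood clear, with residual force under 1 N.

My last side-view comparison did show differences between the pictures before and after the lever move. I put them down to the lowered bar and the arm's shadow at the crop edge. I did not re-measure the cartridge's position after the lever snapped shut.

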